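# Clamp the test gauge in its holding fixture

### The job

Clamp the pressure gauge that lies in the holding fixture: push the steel strap round on its post until it lies across the gauge's stem against its stop, then push the cam lever fully down so that the strap's foot presses on the stem. Only push, gently, and take nothing between the fingers; leave the gauge lying in its nest, neither lifted nor shifted, and do not disturb the adapter, the plug or the tape roll beside the fixture.

Things in the scene. Friction and masses are not known exactly. Their poses are not given: they have to be found in the camera images.
- fixture: Aluminium fixture fixed to the bench. Origin on the bench, under the axis of the strap's post. Plate 10 mm thick, x -45 to +105, y -105 to +55 mm. The gauge's case lies at x 55, y -52 mm among six pins 26 mm high; its stem points to +y between two cheeks 26 mm high (x 35 to 75, y -15 to 15 mm). Two stop pins (50 mm high) stand within 31 mm of the post's axis. Heights are from the bench.
- strap (a joint): Strap's swing about the upright post, rad. Steel bar 18 mm wide, 42 to 54 mm above the bench. At 0 it is parked, pointing along the fixture's +y; growing values turn it clockwise seen from above, through the corner between +y and +x; 1.571 is the stop, where it points along +x across the gauge's stem. Stays where left: friction 0.05 N m, about 1 N at the free end.
- strap_end (a point): Middle of the strap's free end face, 48 mm above the bench, 76 mm from the post's axis. Its x points outward along the strap, its z up.
- lever (a joint): Swing of the black-handled cam lever, rad, on a level axis over the post. It points opposite to the strap's free end and turns round with the strap. At 0 it rises 50 degrees above level (loose); growing values bring it down (its height angle is 0.873 minus the value); 0.85 is the stop, almost level (clamped). Stays where left: friction 0.10 N m, about 1 N at its end.
- lever_pivot (a point): Axis of the cam lever over the post, 62 mm above the bench.
- lever_end (a point): End of the lever's handle, on its centre line, 95 mm from lever_pivot. The handle is 18 mm wide, 10 mm thick (12 mm at its rounded end) and 40 mm long.
- gauge: Pressure gauge, loose, lying face up in the fixture's nest. Origin in its underside, mid-length, on the plate 10 mm above the bench; x points from stem to case. Case 68 mm across, centre at x = 18 mm, top 42 mm above the bench. Stem 20 mm wide, x = -52 to -16 mm, top 32 mm above the bench: keep a finger that pushes the strap higher than that.
- foot: Small rubber foot, 13 mm across, under the strap 55 mm from the post's axis. About 4 mm above the stem while the lever is up; the lever brings it down and a spring then presses it on the stem with about 6 N. Origin in its underside.
- adapter: Bystander: threaded steel pipe adapter 22x25x27 mm standing on its hexagon beside the fixture. Origin in its underside.
- plug: Bystander: knurled steel plug 20x20x22 mm standing beside the fixture. Origin in its underside.
- tape: Bystander: roll of thread tape, 52 mm across, 14 mm high, lying behind the fixture. Origin in its underside.
- handle_mid (a point): Middle of the lever's handle, on its centre line, 75 mm from lever_pivot.
Not all that is in view belongs to the job. Leave any red or turquoise look-alike of the gauge alone.

How it is judged:
By the outcome, as a careful person would: the job done as asked, in the order asked, and still so for the second after the job is handed in, with the robot touching nothing.
It also fails if it takes over 48 s, if anything falls off the work surface, if the arm or the gripper's body presses on something with over 40 N, if the wrist force passes 120 N, or if a joint passes its speed limit or range.

### The arm

A 6-joint arm with a two-finger parallel gripper is mounted at the origin on a cart in front of the work surface, level with it; the furniture and walls round the work are solid. World frame = base frame: x ahead of the robot, y to its left, z up, the work surface at z = 0. Lengths are in m, angles in rad, forces in N, time in s.
With the tool pointing down it reaches from about 0.35 to 1 m from the base axis. Payload 7.1 kg.
Tool frame: the origin (TCP) lies on the centre line of the jaws, within the pads' length; the fingertips stand ahead of it and the grasp point (between the pads) lies 8 mm behind it (r.tip_extent is the z of the fingertips in the tool frame, in m); z points along the fingers, y is the direction in which the jaws open and shut (so a half turn about z gives the same grasp; the last joint's range is limited). The gripper opens to 85 mm and grips with 20 to 120 N. Pads are 22 mm wide; open, the fingers measure 114 mm over their backs; the gripper's body (76 mm by 85 mm) begins 54 mm behind the grasp point. The pads swing forward as they close: fully open they stand 13 mm farther back than shut.
Start: joints at [-1.33, 0.423, 1.63, -0, 1.089, -0.019], TCP at [0.161, -0.604, 0.242] pointing down, gripper open.
Joint ranges: [-3, 3], [-0.9, 2.11], [0.09, 2.58], [-1.31, 4.45], [0.11, 2.69], [-2.54, 2.54]. Speed limits (rad/s): [2.39, 2.39, 3.01, 3.14, 3.14, 3.14].

### API

Orientations are given as [roll, pitch, yaw] about the fixed x, y, z axes, in that order (R = Rz(yaw) Ry(pitch) Rx(roll)).
In Python, from bench import r gives the robot as it stands. The module is installed in compiled form; this text tells all that it offers.
- The arm moves only by the tool carry_out, never from a script. Its argument "deltas" is a list of rows, each an object of numbers: "fingers": the opening, from 0 (shut) to 1 (fully open); "dx", "dy", "dz": the shift along the tool's x, y, z in cm; "twist": the turn about the tool's z in degrees. In form: [{"fingers": .., "dx": .., "dy": .., "dz": .., "twist": ..}, ...]. A call has 1 to 20 rows; each row is the pose to reach, as a shift and turn from the pose commanded when the call began, along the tool's axes at that moment; what a row does not reach only later rows make up. A row lasts 1/8 s, in which the tool goes at most 62.5 mm and 10.7 degrees, less where a joint would pass 70% of its speed; a pose out of reach is approached as far as the arm can. A call with a gripper value outside its range is refused whole. The fingers move at their own pace and stop on an object; "force" is the grip in N (left out, the last holds). Time passes only in rows, so rows that repeat a pose let the fingers close. It gives the time, the measured TCP pose, the force and the opening at its end, in the units of the state.
- r.state(): the state, without advancing time (a new reading comes with each control period).
- r.snapshot(name): name is "scene" or "top" or "wrist"; returns a dict with "img" (400x640x3 uint8, blue, green, red), "camera_matrix" (3x3 intrinsics, pixels), "distortion" ([k1, k2, p1, p2, k3] as OpenCV has them; the pictures are not rectified), "T" (4x4, takes a point from camera to world coordinates); the wrist camera has in their place "T_tool_cam" (4x4, takes a point from camera to tool coordinates, whose origin is the TCP and whose axes are the flange's). Camera axes: x right, y down, z forward; pixel columns grow to the right and rows downward; lengths in m; the calibration is good to about 2 mm. A picture is of the moment at which its call begins: read the wrist's pose just before it. There is no depth.
- r.close_job(): hands the job in, once; it reports no verdict.
The state is a dict: "t": time; "joints": joint angles; "joint_velocities": joint speeds; "joint_torque": joint torques, N m; "tcp_pos": TCP position; "tcp_rot": TCP orientation; "force": force on the tool from outside, world axes, zero at the start; "wrist_torque": the same for the moment, N m; "finger_gap": finger opening in m.
Only numpy, scipy, OpenCV 4.12 (cv2) and the standard library are available. Lean on these libraries where they do the work, as an engineer would, in place of code of your own. Each camera call takes 0.05 s, during which the arm holds its last target.

## Working session

There is one attempt and no reset: what is moved stays moved. The work goes in short steps, Python scripts to look and compute and a tool call to move; the robot and the scene stay as the last step left them, time stands still between calls to the robot, and variables do not carry over. Pictures are saved under pics/ and viewed, and the job is handed in when it is done.

Besides the shell and the picture viewer there is one more tool, called after ">>>" as name([rows], argument=value, ...), one row to a line, values as JSON. carry_out: Moves the arm, as the interface text tells. Its arguments: {"type":"object","properties":{"deltas":{"type":"array"},"force":{"type":"number"}},"required":["deltas"]}

```bash
mkdir -p pics; python3 - <<'E'
from bench import r
import cv2,numpy as np,pickle
s=r.state();print({k:np.round(v,3) for k,v in s.items()},r.tip_extent)
for n in("scene","top","wrist"):
    d=r.snapshot(n);cv2.imwrite(f"pics/{n}0.png",d["img"]);pickle.dump(d,open(f"{n}0.pkl","wb"))
    print(n,d["camera_matrix"],d["distortion"],np.round(d.get("T",d.get("T_tool_cam")),4))
E
```

```text
{'t': np.float64(0.0), 'joints': array([-1.33 ,  0.424,  1.631, -0.   ,  1.089, -0.019]), 'joint_velocities': array([-0.   , -0.   ,  0.   ,  0.001,  0.001,  0.002]), 'joint_torque': array([ 1.0000e-03, -5.5739e+01, -2.8174e+01, -0.0000e+00,  7.0000e-03,
       -0.0000e+00]), 'tcp_pos': array([ 0.16 , -0.604,  0.242]), 'tcp_rot': array([-3.14, -0.  ,  0.26]), 'force': array([-0.209, -0.979,  0.616]), 'wrist_torque': array([-0.018, -0.012,  0.012]), 'finger_gap': np.float64(0.085)} 0.011
scene [[468.40616648   0.         330.46463662]
 [  0.         468.40616648 204.87444682]
 [  0.           0.           1.        ]] [-0.07148105  0.          0.          0.          0.        ] [[ 0.8496 -0.3873  0.3581  0.2998]
 [-0.5273 -0.6415  0.5572 -0.8079]
 [ 0.0139 -0.6622 -0.7492  0.7385]
 [ 0.      0.      0.      1.    ]]
top [[414.10865163   0.         318.18057516]
 [  0.         414.10865163 204.57299104]
 [  0.           0.           1.        ]] [0.01197732 0.         0.         0.         0.        ] [[-0.0682 -0.973   0.2205  0.4177]
 [-0.9977  0.0659 -0.0176 -0.3272]
 [ 0.0025 -0.2212 -0.9752  0.9268]
 [ 0.      0.      0.      1.    ]]
wrist [[310.05450071   0.         321.51613885]
 [  0.         310.05450071 201.0105479 ]
 [  0.           0.           1.        ]] [-0.03863244  0.          0.          0.          0.        ] [[-1.300e-03 -9.638e-01 -2.665e-01  6.780e-02]
 [ 1.000e+00 -7.000e-04 -2.100e-03 -8.000e-04]
 [ 1.900e-03 -2.665e-01  9.638e-01 -1.320e-01]
 [ 0.000e+00  0.000e+00  0.000e+00  1.000e+00]]
```

View pics/scene0.png

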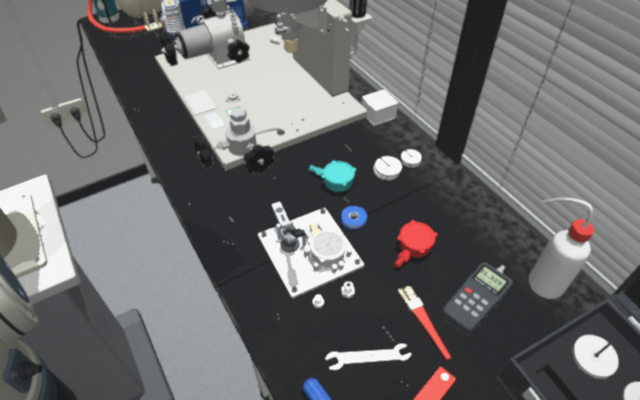

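View pics/top0.png

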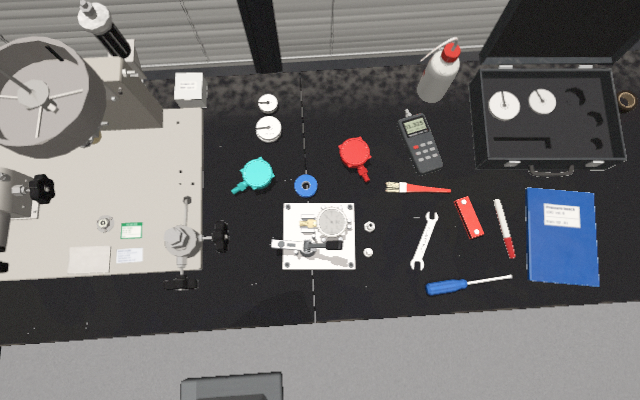

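View pics/wrist0.png

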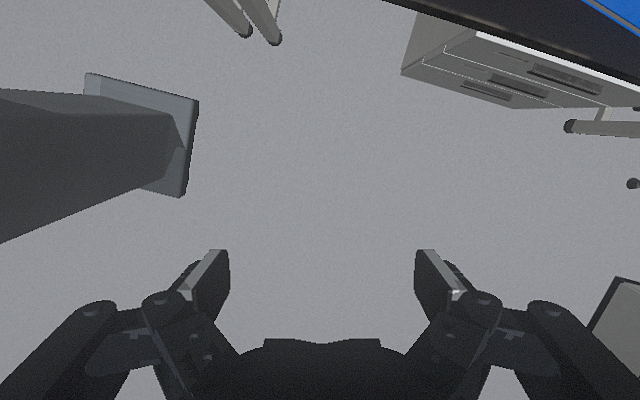

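The fixture is the white plate at top ≈(318,236) and scene ≈(312,250). The red (355,155) and turquoise (257,175) gauges in the top view are look-alikes lying loose. The grey gauge at (331,221) lies in the nest, so it is the one meant. I'll enlarge to confirm.

```bash
python3 - <<'E'
import cv2
a=cv2.imread("pics/top0.png")[165:285,250:400];b=cv2.imread("pics/scene0.png")[190:315,240:390]
cv2.imwrite("pics/c_top0.png",cv2.resize(a,None,fx=5,fy=5,interpolation=2));cv2.imwrite("pics/c_scene0.png",cv2.resize(b,None,fx=4.8,fy=4.8,interpolation=2))
E
```

```text
(no output)
```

View pics/c_top0.png

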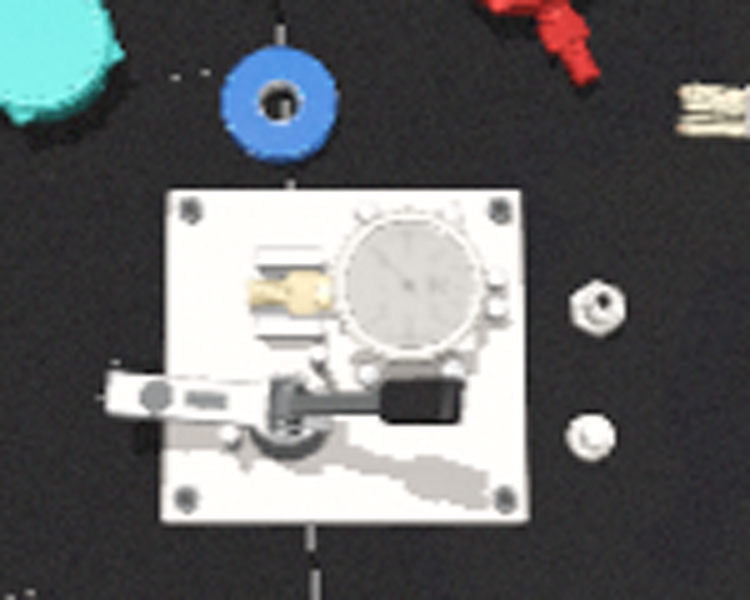

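View pics/c_scene0.png

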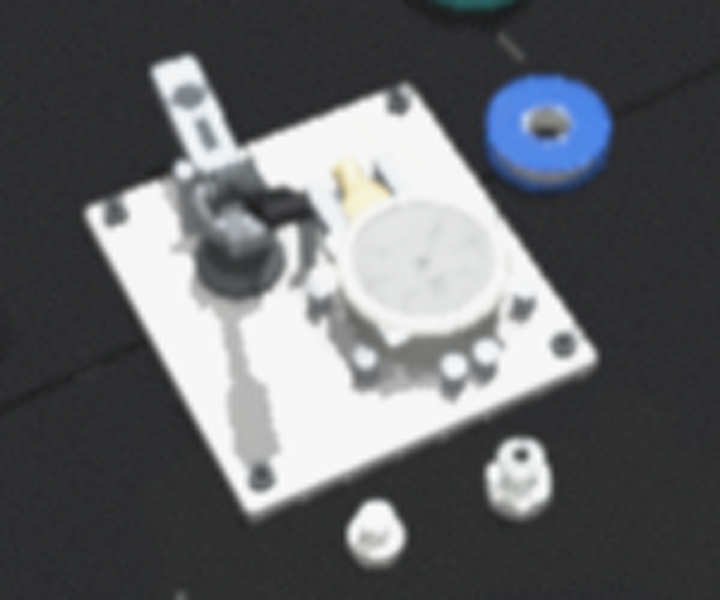

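The crop shows the grey gauge in the nest with its brass stem pointing left, the strap parked pointing left, the black lever handle pointing right, and the adapter and plug to the right. It fits the description. Next I'll measure the plate pose from its top corners.

```bash
cat >h.py <<'E'
import cv2,numpy as np,pickle
def ray(d,uv,T=None):
    T=d["T"] if T is None else T
    p=cv2.undistortPoints(np.array(uv,float).reshape(-1,1,2),d["camera_matrix"],np.array(d["distortion"])).reshape(-1,2)
    v=np.c_[p,np.ones(len(p))]@T[:3,:3].T
    return T[:3,3],v
def onz(d,uv,z,T=None):
    o,v=ray(d,uv,T);return o+v*((z-o[2])/v[:,2])[:,None]
def proj(d,P,T=None):
    T=d["T"] if T is None else T
    Ti=np.linalg.inv(T);rv=cv2.Rodrigues(Ti[:3,:3])[0]
    return cv2.projectPoints(np.array(P,float).reshape(-1,1,3),rv,Ti[:3,3],d["camera_matrix"],np.array(d["distortion"]))[0].reshape(-1,2)
def tri(d1,u1,d2,u2):
    o1,v1=ray(d1,[u1]);o2,v2=ray(d2,[u2]);v1=v1[0];v2=v2[0]
    A=np.c_[v1,-v2];s=np.linalg.lstsq(A,o2-o1,rcond=None)[0]
    a=o1+s[0]*v1;b=o2+s[1]*v2;return (a+b)/2,np.linalg.norm(a-b)
E
python3 - <<'E'
from h import *
t=pickle.load(open("top0.pkl","rb"));s=pickle.load(open("scene0.pkl","rb"))
# screw heads in corners crop coords + plate corners
ct=lambda x,y:(250+x/5-.4,165+y/5-.4)
cs=lambda x,y:(240+x/4.8-.4,190+y/4.8-.4)
for nm,d,pts in(("top",t,[ct(190,211),ct(499,211),ct(186,498),ct(505,499)]),("scene",s,[cs(398,101),cs(563,344),cs(116,212),cs(261,476)])):
    P=onz(d,pts,.011);print(nm,"\n",P.round(4),"mean",P.mean(0).round(4));
    print("yaw",np.arctan2(*(P[0]-P[2])[[1,0]]),np.arctan2(*(P[1]-P[3])[[1,0]]), -np.arctan2(*(P[0]-P[1])[[0,1]]),np.linalg.norm(P[0]-P[2]),np.linalg.norm(P[0]-P[1]))
P=onz(t,[ct(168,190),ct(522,190),ct(163,522),ct(528,522)],.01);print(P.round(4),P.mean(0))
# strap end, gauge centre, lever end via triangulation
for n,a,b in(("strap dot",ct(157,397),cs(189,95)),("gauge c",ct(410,284),cs(420,260)),):
    print(n,tri(t,a,s,b))
print(onz(t,[ct(410,284)],.042),onz(s,[cs(422,261)],.042))
print("adapter",onz(t,[ct(598,307)],.027),"plug",onz(t,[ct(590,437)],.022))
E
```

```text
top 
 [[ 0.6243 -0.2743  0.011 ]
 [ 0.6148 -0.4139  0.011 ]
 [ 0.4955 -0.2658  0.011 ]
 [ 0.4856 -0.4055  0.011 ]] mean [ 0.555  -0.3399  0.011 ]
yaw -0.06538110838685786 -0.06470365880966629 -0.06767314828925397 0.12903069424020938 0.13996733832975997
scene 
 [[ 0.6252 -0.2719  0.011 ]
 [ 0.6154 -0.4126  0.011 ]
 [ 0.4954 -0.2635  0.011 ]
 [ 0.4857 -0.4035  0.011 ]] mean [ 0.5554 -0.3379  0.011 ]
yaw -0.06426381192831167 -0.06975793126121749 -0.06923429908612402 0.13009987489412586 0.14106461937745396
[[ 0.6349 -0.2648  0.01  ]
 [ 0.6241 -0.4253  0.01  ]
 [ 0.4859 -0.2552  0.01  ]
 [ 0.475  -0.4148  0.01  ]] [ 0.55496581 -0.34001494  0.01      ]
strap dot (array([ 0.53487514, -0.25883638,  0.05588821]), np.float64(0.00015315732088106785))
gauge c (array([ 0.57718325, -0.36929856,  0.043319  ]), np.float64(0.00202118813296994))
[[ 0.57840328 -0.36967173  0.042     ]] [[ 0.57709494 -0.36909057  0.042     ]]
adapter [[ 0.56526197 -0.45224249  0.027     ]] plug [[ 0.50902098 -0.44394958  0.022     ]]
```

Plate centre, yaw (−0.067) and gauge centre all agree to 1–2 mm. Fixture origin is about (0.5267, −0.312). Next I shut the fingers and go above the start point at fixture (−35, 65), aligning the tool with the fixture.

>>> carry_out([
  {"fingers": 0,"dx": 1,"dy": -0.6,"dz": 0,"twist": 0.5},
  {"fingers": 0,"dx": 4,"dy": -2.5,"dz": 0,"twist": 2},
  {"fingers": 0,"dx": 8,"dy": -5,"dz": 0,"twist": 4},
  {"fingers": 0,"dx": 12,"dy": -7.5,"dz": 0,"twist": 6},
  {"fingers": 0,"dx": 16,"dy": -10,"dz": 0,"twist": 8},
  {"fingers": 0,"dx": 20,"dy": -12.5,"dz": 0,"twist": 10},
  {"fingers": 0,"dx": 24,"dy": -15,"dz": 0,"twist": 12},
  {"fingers": 0,"dx": 28,"dy": -17.5,"dz": 0,"twist": 14},
  {"fingers": 0,"dx": 32,"dy": -20,"dz": 0,"twist": 16},
  {"fingers": 0,"dx": 36,"dy": -22.5,"dz": 0,"twist": 17.5},
  {"fingers": 0,"dx": 39,"dy": -24.4,"dz": 0,"twist": 18.7},
  {"fingers": 0,"dx": 41,"dy": -25.6,"dz": 0,"twist": 18.7},
  {"fingers": 0,"dx": 41.7,"dy": -26,"dz": 0,"twist": 18.7},
  {"fingers": 0,"dx": 41.7,"dy": -26,"dz": 0,"twist": 18.7},
  {"fingers": 0,"dx": 41.7,"dy": -26,"dz": 0,"twist": 18.7},
], force=20)

```text
t: 2.02
tcp_pos: [0.4962, -0.2461, 0.2423]
tcp_rot: [3.142, 0.0, -0.067]
force: [-0.4, 0.2, 0.0]
finger_gap: 0.0001
```

```bash
cat >st.py <<'E'
from bench import r
import numpy as np,sys
from h import *
O=np.array([.5267,-.312]);A=-.067
R=np.array([[np.cos(A),-np.sin(A)],[np.sin(A),np.cos(A)]])
s=r.state();p=s["tcp_pos"]
print("t",s["t"],"tcp",p.round(4),"rot",s["tcp_rot"].round(4),"F",s["force"].round(2),"gap",s["finger_gap"].round(4),"tip",r.tip_extent)
print("fixture mm",((p[:2]-O)@R*1000).round(1),"tip z",((p[2]-r.tip_extent)*1000).round(1))
for n in sys.argv[2:]:
    d=r.snapshot(n);im=d["img"];pickle.dump(d,open(f"{n}{sys.argv[1]}.pkl","wb"))
    if n=="top":im=cv2.resize(im[165:285,250:400],None,fx=5,fy=5,interpolation=2)
    if n=="scene":im=cv2.resize(im[150:315,210:410],None,fx=3.6,fy=3.6,interpolation=2)
    cv2.imwrite(f"pics/{n}{sys.argv[1]}.png",im)
E
python3 st.py 1 wrist scene
```

```text
Traceback (most recent call last):
  File "st.py", line 7, in <module>
    print("t",s["t"],"tcp",p.round(4),"rot",s["tcp_rot"].round(4),"F",s["force"].round(2),"gap",s["finger_gap"].round(4),"tip",r.tip_extent)
                                                                                                ^^^^^^^^^^^^^^^^^^^^^
AttributeError: 'float' object has no attribute 'round'
```

```bash
sed -i 's/s\["finger_gap"\].round(4)/s["finger_gap"]/; s/((p\[2\]-r.tip_extent)\*1000).round(1)/(p[2]-r.tip_extent)*1000/' st.py
python3 st.py 1 wrist scene
```

```text
t 2.025 tcp [ 0.4962 -0.2461  0.2423] rot [ 3.1416e+00  4.0000e-04 -6.7300e-02] F [-0.44  0.17  0.  ] gap 0.00014851479437197354 tip 0.011
fixture mm [-34.9  63.7] tip z 231.27475817798594
```

View pics/wrist1.png

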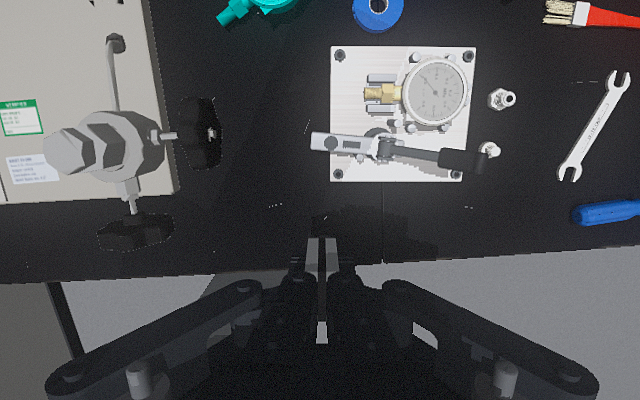

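View pics/scene1.png

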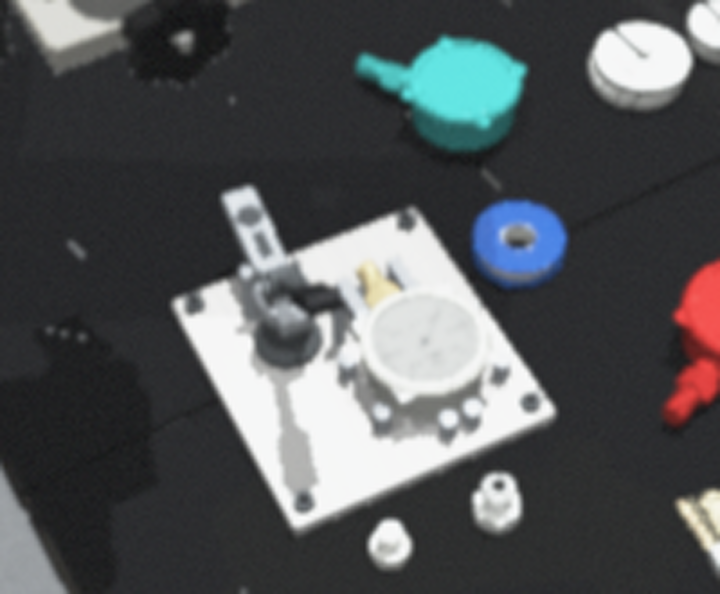

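The wrist view shows the strap at (311–365, 143), the lever handle at (440–495, 157), the shut pads at (307–338, 238), and a clear descent spot below-left of the strap. I'll check the tip length and strap angle from this view.

```bash
python3 - <<'E'
from h import *
from scipy.spatial.transform import Rotation as Ro
d=pickle.load(open("wrist1.pkl","rb"))
Tc=d["T_tool_cam"]
o,v=ray(d,[(307,238),(338,238),(290,262),(352,262)],Tc)
for w in v:
    k=(.011-o[0])/w[0];print("tip tool mm",((o+k*w)*1000).round(1))
T=np.eye(4);T[:3,:3]=Ro.from_euler("xyz",[3.1416,.0004,-.0673]).as_matrix();T[:3,3]=[.4962,-.2461,.2423];W=T@Tc
O=np.array([.5267,-.312]);A=-.067;R=np.array([[np.cos(A),-np.sin(A)],[np.sin(A),np.cos(A)]])
f=lambda P:((P[:,:2]-O)@R*1000).round(1)
print("screws",f(onz(d,[(340,54),(469,54),(339,174),(456,174)],.011,W)))
print("strap dot,end",f(onz(d,[(331,143),(313,141)],.054,W)))
print("gauge",f(onz(d,[(434,92)],.042,W)),"lever end",f(onz(d,[(490,160)],.135,W)))
E
```

```text
tip tool mm [11.  -8.   5.8]
tip tool mm [11.   6.8  5.8]
tip tool mm [ 11.  -13.6 -19.3]
tip tool mm [ 11.   11.1 -19.3]
screws [[ 97.1  45.1]
 [ 98.2 -95.8]
 [-34.9  44.5]
 [-34.8 -95.4]]
strap dot,end [[ 5.2 55.5]
 [ 7.3 73.8]]
gauge [[ 56.  -49.9]] lever end [[ -0.6 -66.6]]
```

>>> carry_out([
  {"dx": 0,"dy": 0,"dz": 1.5},
  {"dx": 0,"dy": 0,"dz": 4},
  {"dx": 0,"dy": 0,"dz": 7},
  {"dx": 0,"dy": 0,"dz": 10},
  {"dx": 0,"dy": 0,"dz": 13},
  {"dx": 0,"dy": 0,"dz": 16},
  {"dx": 0,"dy": 0,"dz": 18},
  {"dx": 0,"dy": 0,"dz": 19},
  {"dx": 0,"dy": 0,"dz": 19.4},
  {"dx": 0,"dy": 0,"dz": 19.4},
  {"dx": 0,"dy": 0,"dz": 19.4},
])

```text
$.deltas[0]: bad value
```

```bash
python3 st.py 2 scene
```

```text
t 2.125 tcp [ 0.4962 -0.2462  0.2423] rot [ 3.1416e+00  2.0000e-04 -6.7800e-02] F [0.46 1.04 0.48] gap -8.159834226388904e-05 tip 0.011
fixture mm [-34.9  63.6] tip z 231.2967536444499
```

View pics/scene2.png

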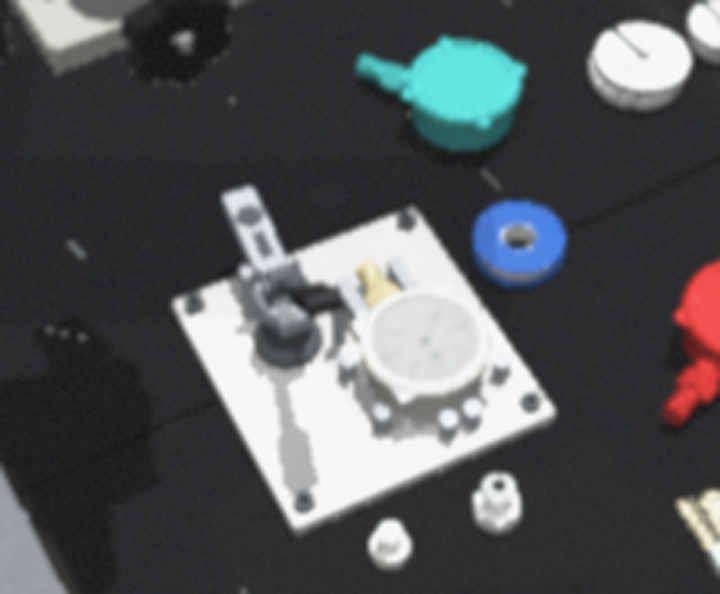

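The rows need all the keys, so the call was refused and the arm has not moved.

>>> carry_out([
  {"fingers": 0,"dx": 0,"dy": 0,"dz": 1.5,"twist": 0},
  {"fingers": 0,"dx": 0,"dy": 0,"dz": 4,"twist": 0},
  {"fingers": 0,"dx": 0,"dy": 0,"dz": 7,"twist": 0},
  {"fingers": 0,"dx": 0,"dy": 0,"dz": 10,"twist": 0},
  {"fingers": 0,"dx": 0,"dy": 0,"dz": 13,"twist": 0},
  {"fingers": 0,"dx": 0,"dy": 0,"dz": 16,"twist": 0},
  {"fingers": 0,"dx": 0,"dy": 0,"dz": 18,"twist": 0},
  {"fingers": 0,"dx": 0,"dy": 0,"dz": 19,"twist": 0},
  {"fingers": 0,"dx": 0,"dy": 0,"dz": 19.4,"twist": 0},
  {"fingers": 0,"dx": 0,"dy": 0,"dz": 19.4,"twist": 0},
  {"fingers": 0,"dx": 0,"dy": 0,"dz": 19.4,"twist": 0},
])

```text
t: 3.55
tcp_pos: [0.4972, -0.2459, 0.049]
tcp_rot: [3.141, -0.001, -0.067]
force: [-1.2, 0.1, 0.1]
finger_gap: -0.0001
```

```bash
python3 st.py 3 scene
```

```text
t 3.55 tcp [ 0.4972 -0.2459  0.049 ] rot [ 3.1411e+00 -1.2000e-03 -6.6600e-02] F [-1.22  0.06  0.11] gap -0.00013319082029574614 tip 0.011
fixture mm [-33.8  64. ] tip z 38.019917496814934
```

View pics/scene3.png

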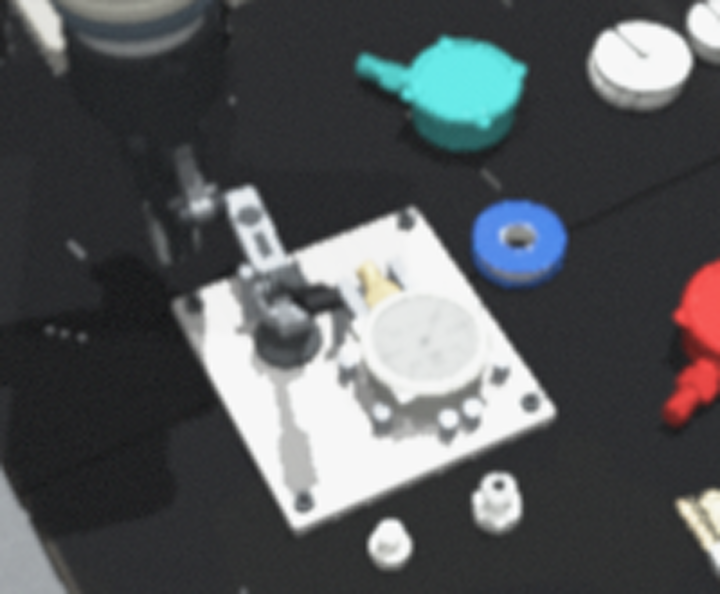

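The fingertips stand just left of the strap at (185, 190), clear of it. First sweep goes to about 1.25 rad.

>>> carry_out([
  {"fingers": 0,"dx": 0.6,"dy": 0,"dz": 0.05,"twist": 0},
  {"fingers": 0,"dx": 1.2,"dy": 0,"dz": 0.1,"twist": 0},
  {"fingers": 0,"dx": 1.7,"dy": 0,"dz": 0.1,"twist": 0},
  {"fingers": 0,"dx": 2.2,"dy": 0,"dz": 0.1,"twist": 0},
  {"fingers": 0,"dx": 2.7,"dy": -0.1,"dz": 0.1,"twist": 0},
  {"fingers": 0,"dx": 3.3,"dy": -0.2,"dz": 0.1,"twist": 0},
  {"fingers": 0,"dx": 3.8,"dy": -0.2,"dz": 0.1,"twist": 0},
  {"fingers": 0,"dx": 4.4,"dy": -0.1,"dz": 0.1,"twist": 0},
  {"fingers": 0,"dx": 5.0,"dy": 0,"dz": 0.1,"twist": 0},
  {"fingers": 0,"dx": 5.7,"dy": 0.2,"dz": 0.1,"twist": 0},
  {"fingers": 0,"dx": 6.2,"dy": 0.4,"dz": 0.1,"twist": 0},
  {"fingers": 0,"dx": 6.7,"dy": 0.7,"dz": 0.1,"twist": 0},
  {"fingers": 0,"dx": 7.1,"dy": 0.95,"dz": 0.1,"twist": 0},
  {"fingers": 0,"dx": 7.5,"dy": 1.2,"dz": 0.1,"twist": 0},
  {"fingers": 0,"dx": 7.8,"dy": 1.5,"dz": 0.1,"twist": 0},
  {"fingers": 0,"dx": 8.1,"dy": 1.8,"dz": 0.1,"twist": 0},
  {"fingers": 0,"dx": 8.4,"dy": 2.2,"dz": 0.1,"twist": 0},
  {"fingers": 0,"dx": 8.7,"dy": 2.6,"dz": 0.1,"twist": 0},
  {"fingers": 0,"dx": 8.7,"dy": 2.6,"dz": 0.1,"twist": 0},
])

```text
t: 5.98
tcp_pos: [0.5825, -0.2779, 0.0475]
tcp_rot: [3.141, -0.001, -0.067]
force: [-0.1, -0.9, -1.0]
finger_gap: 0.0001
```

```bash
python3 st.py 4 scene
```

```text
t 5.975 tcp [ 0.5825 -0.2779  0.0475] rot [ 3.1411e+00 -1.1000e-03 -6.6900e-02] F [-0.09 -0.93 -0.95] gap 7.503545985560112e-05 tip 0.011
fixture mm [53.4 37.7] tip z 36.46772549912629
```

View pics/scene4.png

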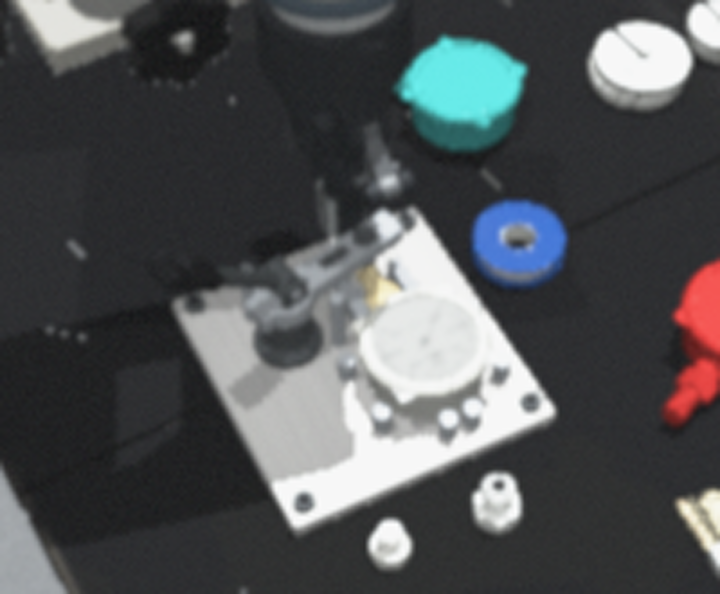

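The strap has swung to about 1.2 rad (end at (395, 220)) and the gauge is untouched. I continue slowly toward the stop.

>>> carry_out([
  {"fingers": 0,"dx": 0.2,"dy": 0.3,"dz": 0,"twist": 0},
  {"fingers": 0,"dx": 0.35,"dy": 0.6,"dz": 0,"twist": 0},
  {"fingers": 0,"dx": 0.5,"dy": 0.9,"dz": 0,"twist": 0},
  {"fingers": 0,"dx": 0.6,"dy": 1.2,"dz": 0,"twist": 0},
  {"fingers": 0,"dx": 0.7,"dy": 1.5,"dz": 0,"twist": 0},
  {"fingers": 0,"dx": 0.75,"dy": 1.7,"dz": 0,"twist": 0},
  {"fingers": 0,"dx": 0.75,"dy": 1.7,"dz": 0,"twist": 0},
])

```text
t: 6.9
tcp_pos: [0.5881, -0.294, 0.0473]
tcp_rot: [-3.14, 0.001, -0.067]
force: [-0.7, 5.2, 2.1]
finger_gap: 0.0
```

```bash
python3 st.py 5 scene
```

```text
t 6.9 tcp [ 0.5881 -0.294   0.0473] rot [-3.1402e+00  8.0000e-04 -6.6900e-02] F [-0.69  5.16  2.06] gap 4.965256486883111e-06 tip 0.011
fixture mm [60.  22.1] tip z 36.28496966362449
```

View pics/scene5.png

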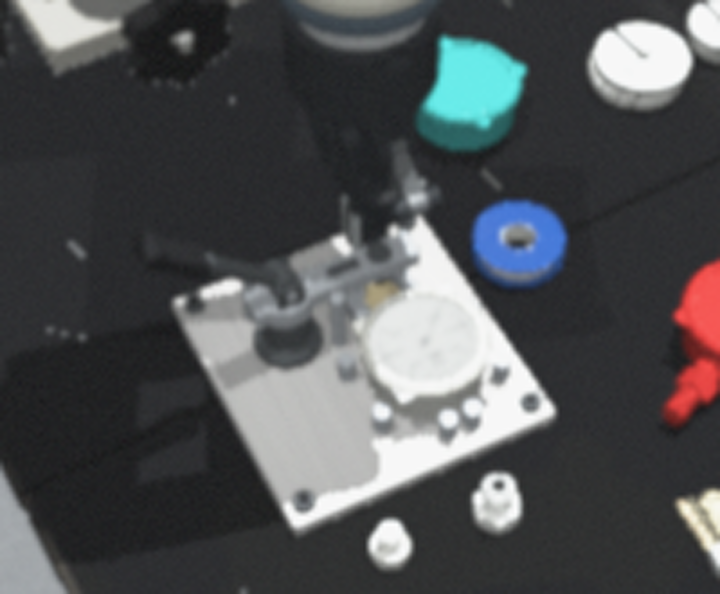

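Force has risen to 5 N, which is more than strap friction, so it is probably at the stop. I go 1.5 mm further to confirm.

>>> carry_out([
  {"fingers": 0,"dx": 0,"dy": 0.05,"dz": 0,"twist": 0},
  {"fingers": 0,"dx": 0,"dy": 0.1,"dz": 0,"twist": 0},
  {"fingers": 0,"dx": 0,"dy": 0.15,"dz": 0,"twist": 0},
  {"fingers": 0,"dx": 0,"dy": 0.15,"dz": 0,"twist": 0},
])

```text
t: 7.45
tcp_pos: [0.588, -0.2941, 0.0473]
tcp_rot: [-3.139, 0.001, -0.067]
force: [-0.0, 10.7, 2.8]
finger_gap: 0.0
```

```bash
python3 st.py 6 wrist
```

```text
t 7.45 tcp [ 0.588  -0.2941  0.0473] rot [-3.1386e+00  1.3000e-03 -6.6800e-02] F [-0.03 10.73  2.78] gap 1.038927528447961e-05 tip 0.011
fixture mm [60.  21.9] tip z 36.259077553043916
```

View pics/wrist6.png

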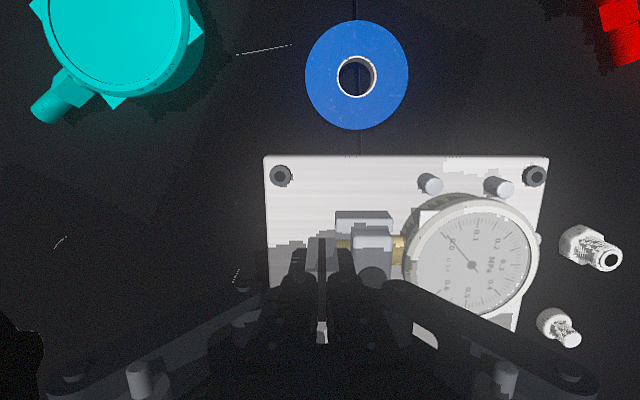

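Force doubled to 10.7 N with 0.1 mm of motion, so it is a hard stop. I back off in fixture +y and rise, then verify the strap's angle.

>>> carry_out([
  {"fingers": 0,"dx": 0,"dy": -0.3,"dz": 0,"twist": 0},
  {"fingers": 0,"dx": 0,"dy": -1,"dz": 0,"twist": 0},
  {"fingers": 0,"dx": 0,"dy": -2.5,"dz": 0,"twist": 0},
  {"fingers": 0,"dx": 0,"dy": -4,"dz": 0,"twist": 0},
  {"fingers": 0,"dx": 0,"dy": -4,"dz": -2,"twist": 0},
  {"fingers": 0,"dx": 0,"dy": -4,"dz": -5,"twist": 0},
  {"fingers": 0,"dx": 0,"dy": -4,"dz": -9,"twist": 0},
  {"fingers": 0,"dx": -2,"dy": -3,"dz": -13,"twist": 0},
  {"fingers": 0,"dx": -6,"dy": -1,"dz": -15,"twist": 0},
  {"fingers": 0,"dx": -10,"dy": 1.5,"dz": -15,"twist": 0},
  {"fingers": 0,"dx": -14,"dy": 2.1,"dz": -15,"twist": 0},
  {"fingers": 0,"dx": -15,"dy": 2.1,"dz": -15,"twist": 0},
  {"fingers": 0,"dx": -15,"dy": 2.1,"dz": -15,"twist": 0},
  {"fingers": 0,"dx": -15,"dy": 2.1,"dz": -15,"twist": 0},
])

```text
t: 9.25
tcp_pos: [0.4385, -0.3075, 0.1979]
tcp_rot: [3.141, -0.002, -0.066]
force: [0.1, 0.0, 0.3]
finger_gap: 0.0
```

```bash
python3 st.py 7 wrist scene
```

```text
t 9.25 tcp [ 0.4385 -0.3075  0.1979] rot [ 3.1407e+00 -1.5000e-03 -6.5900e-02] F [0.14 0.03 0.3 ] gap 1.9026796273006638e-05 tip 0.011
fixture mm [-88.4  -1.4] tip z 186.93821648193125
```

View pics/wrist7.png

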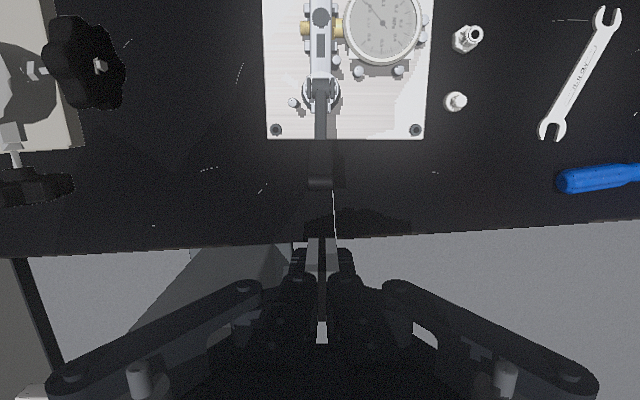

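View pics/scene7.png

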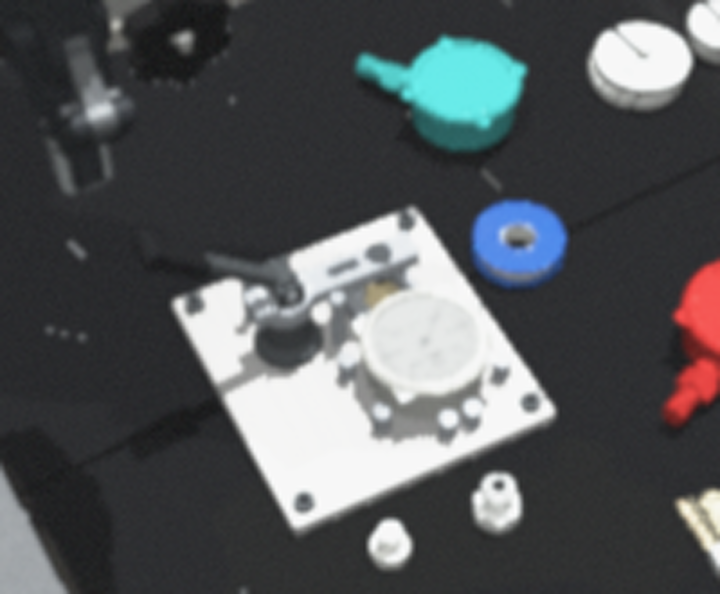

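The wrist view shows the strap straight across the stem (dot (321,17), post (321,95)) and the lever end at (320,183). I measure their positions and angles.

```bash
python3 - <<'E'
from h import *
from scipy.spatial.transform import Rotation as Ro
d=pickle.load(open("wrist7.pkl","rb"))
T=np.eye(4);T[:3,:3]=Ro.from_euler("xyz",[3.1407,-.0015,-.0659]).as_matrix();T[:3,3]=[.4385,-.3075,.1979];W=T@d["T_tool_cam"]
O=np.array([.5267,-.312]);A=-.067;R=np.array([[np.cos(A),-np.sin(A)],[np.sin(A),np.cos(A)]])
f=lambda P:((P[:,:2]-O)@R*1000).round(1)
P=f(onz(d,[(321,17),(320.5,45)],.054,W));print("dot,slot",P,"angle",np.arctan2(*(P[0])))
print("gauge",f(onz(d,[(381,24)],.042,W)),"screws",f(onz(d,[(276,130),(416,130)],.011,W)))
print("lever end",f(onz(d,[(320,183),(309,183),(331,183)],.135,W)))
s=pickle.load(open("scene7.pkl","rb"));g=lambda x,y:(210+x/3.6-.4,150+y/3.6-.4)
print("scene dot",f(onz(s,[g(378,253)],.054)),"gauge",f(onz(s,[g(423,340)],.042)), "lever end",f(onz(s,[g(150,245)],.135)))
E
```

```text
dot,slot [[56.3  0.2]
 [35.3  0.7]] angle 1.5672439438694201
gauge [[ 54.4 -50.3]] screws [[-34.7  45.7]
 [-34.6 -95.4]]
lever end [[-62.7   0.7]
 [-62.7   7.8]
 [-62.7  -6.3]]
scene dot [[54.6  0.1]] gauge [[ 53.3 -53.4]] lever end [[-67.   -7.2]]
```

Strap angle measures 1.567 (at the stop), gauge unmoved, lever end at fixture (−63, 0.7) as expected. I move over the handle.

>>> carry_out([
  {"fingers": 0,"dx": 1,"dy": -0.1,"dz": 0,"twist": 0},
  {"fingers": 0,"dx": 3,"dy": -0.2,"dz": 0,"twist": 0},
  {"fingers": 0,"dx": 5,"dy": -0.2,"dz": 0.5,"twist": 0},
  {"fingers": 0,"dx": 5.2,"dy": -0.2,"dz": 2.5,"twist": 0},
  {"fingers": 0,"dx": 5.2,"dy": -0.2,"dz": 4.5,"twist": 0},
  {"fingers": 0,"dx": 5.2,"dy": -0.2,"dz": 5.3,"twist": 0},
  {"fingers": 0,"dx": 5.2,"dy": -0.2,"dz": 5.3,"twist": 0},
  {"fingers": 0,"dx": 5.2,"dy": -0.2,"dz": 5.3,"twist": 0},
])

```text
t: 10.35
tcp_pos: [0.4897, -0.309, 0.1449]
tcp_rot: [3.141, -0.001, -0.067]
force: [-0.3, -0.3, -0.1]
finger_gap: -0.0
```

```bash
python3 st.py 8 scene
```

```text
t 10.35 tcp [ 0.4897 -0.309   0.1449] rot [ 3.141e+00 -1.000e-03 -6.650e-02] F [-0.26 -0.34 -0.11] gap -1.2089972644497943e-05 tip 0.011
fixture mm [-37.1   0.5] tip z 133.90869090466694
```

View pics/scene8.png

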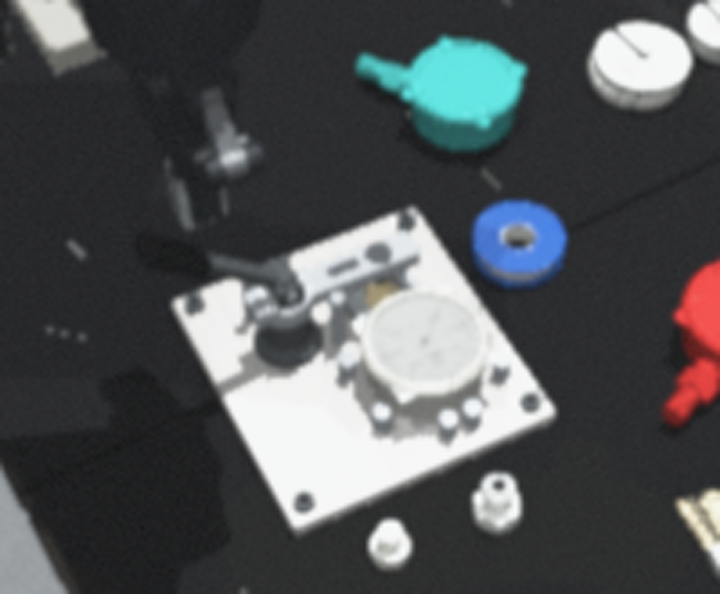

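The fingertips (200, 215) stand over the black handle with no contact. I press it along its arc, first part.

>>> carry_out([
  {"fingers": 0,"dx": 0,"dy": 0,"dz": 0.4,"twist": 0},
  {"fingers": 0,"dx": 0,"dy": 0,"dz": 0.75,"twist": 0},
  {"fingers": 0,"dx": -0.35,"dy": 0,"dz": 1.05,"twist": 0},
  {"fingers": 0,"dx": -0.7,"dy": 0,"dz": 1.4,"twist": 0},
  {"fingers": 0,"dx": -1.05,"dy": 0,"dz": 1.7,"twist": 0},
  {"fingers": 0,"dx": -1.35,"dy": 0,"dz": 2.05,"twist": 0},
  {"fingers": 0,"dx": -1.65,"dy": 0,"dz": 2.4,"twist": 0},
  {"fingers": 0,"dx": -1.95,"dy": 0,"dz": 2.8,"twist": 0},
  {"fingers": 0,"dx": -2.2,"dy": 0,"dz": 3.2,"twist": 0},
  {"fingers": 0,"dx": -2.4,"dy": 0,"dz": 3.6,"twist": 0},
  {"fingers": 0,"dx": -2.6,"dy": 0,"dz": 4.0,"twist": 0},
  {"fingers": 0,"dx": -2.6,"dy": 0,"dz": 4.0,"twist": 0},
])

```text
t: 11.9
tcp_pos: [0.4625, -0.3067, 0.1038]
tcp_rot: [-3.141, 0.001, -0.067]
force: [-0.5, 0.1, -0.4]
finger_gap: -0.0002
```

```bash
python3 st.py 9 scene
```

```text
t 11.9 tcp [ 0.4625 -0.3067  0.1038] rot [-3.1409e+00  1.2000e-03 -6.6600e-02] F [-0.46  0.12 -0.35] gap -0.00018314429479813964 tip 0.011
fixture mm [-64.4   1. ] tip z 92.83400181289515
```

View pics/scene9.png

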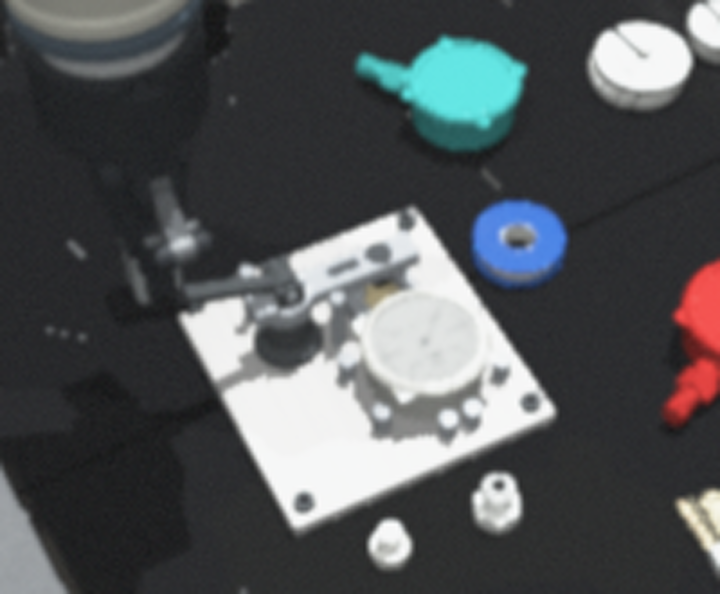

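The lever is following down, strap still in place. Second part.

>>> carry_out([
  {"fingers": 0,"dx": -0.1,"dy": 0,"dz": 0.4,"twist": 0},
  {"fingers": 0,"dx": -0.2,"dy": 0,"dz": 0.8,"twist": 0},
  {"fingers": 0,"dx": -0.3,"dy": 0,"dz": 1.2,"twist": 0},
  {"fingers": 0,"dx": -0.35,"dy": 0,"dz": 1.5,"twist": 0},
  {"fingers": 0,"dx": -0.4,"dy": 0,"dz": 1.8,"twist": 0},
  {"fingers": 0,"dx": -0.45,"dy": 0,"dz": 2.0,"twist": 0},
  {"fingers": 0,"dx": -0.45,"dy": 0,"dz": 2.2,"twist": 0},
  {"fingers": 0,"dx": -0.45,"dy": 0,"dz": 2.3,"twist": 0},
  {"fingers": 0,"dx": -0.45,"dy": 0,"dz": 2.3,"twist": 0},
])

```text
t: 13.08
tcp_pos: [0.4588, -0.3067, 0.0813]
tcp_rot: [3.142, -0.0, -0.067]
force: [0.1, -0.1, 0.3]
finger_gap: 0.0001
```

```bash
python3 st.py 10
```

```text
t 13.075 tcp [ 0.4588 -0.3067  0.0813] rot [ 3.1416e+00 -2.0000e-04 -6.6600e-02] F [ 0.06 -0.11  0.25] gap 8.514979610479734e-05 tip 0.011
fixture mm [-68.1   0.7] tip z 70.26905379285647
```

>>> carry_out([
  {"fingers": 0,"dx": 0,"dy": 0,"dz": 0.08,"twist": 0},
  {"fingers": 0,"dx": 0,"dy": 0,"dz": 0.16,"twist": 0},
  {"fingers": 0,"dx": 0,"dy": 0,"dz": 0.25,"twist": 0},
  {"fingers": 0,"dx": 0,"dy": 0,"dz": 0.25,"twist": 0},
])

```text
t: 13.58
tcp_pos: [0.4587, -0.3069, 0.0794]
tcp_rot: [3.141, -0.0, -0.067]
force: [-2.1, 1.1, 7.0]
finger_gap: 0.0001
```

```bash
python3 st.py 11 scene
```

```text
t 13.575 tcp [ 0.4587 -0.3069  0.0794] rot [ 3.1413e+00 -2.0000e-04 -6.6600e-02] F [-2.08  1.1   6.98] gap 8.444161714665595e-05 tip 0.011
fixture mm [-68.2   0.6] tip z 68.4176519027388
```

View pics/scene11.png

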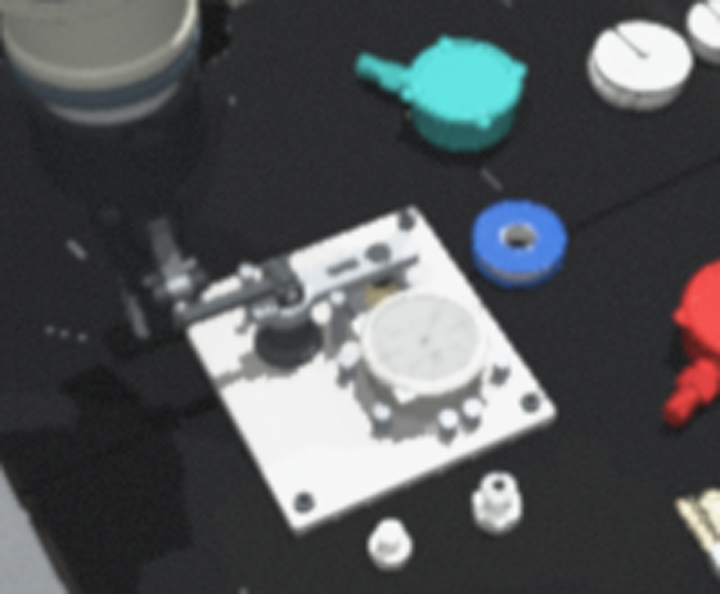

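The tip is at 68.4 mm, which is the height expected at the stop, and force is rising. One more small press to confirm.

>>> carry_out([
  {"fingers": 0,"dx": 0,"dy": 0,"dz": 0.06,"twist": 0},
  {"fingers": 0,"dx": 0,"dy": 0,"dz": 0.12,"twist": 0},
  {"fingers": 0,"dx": 0,"dy": 0,"dz": 0.12,"twist": 0},
])

```text
t: 14.0
tcp_pos: [0.4587, -0.307, 0.0791]
tcp_rot: [3.141, -0.0, -0.066]
force: [-4.6, 0.7, 17.5]
finger_gap: 0.0001
```

```bash
python3 st.py 12
```

```text
t 14.0 tcp [ 0.4587 -0.307   0.0791] rot [ 3.1411e+00 -2.0000e-04 -6.6400e-02] F [-4.57  0.67 17.48] gap 0.00014129908801213854 tip 0.011
fixture mm [-68.2   0.4] tip z 68.05596741832754
```

Force jumped 10 N for 0.4 mm of motion, so it is the hard stop. I retract straight up, then away.

>>> carry_out([
  {"fingers": 0,"dx": 0,"dy": 0,"dz": -0.3,"twist": 0},
  {"fingers": 0,"dx": 0,"dy": 0,"dz": -1,"twist": 0},
  {"fingers": 0,"dx": 0,"dy": 0,"dz": -3,"twist": 0},
  {"fingers": 0,"dx": 0,"dy": 0,"dz": -6,"twist": 0},
  {"fingers": 0,"dx": 0,"dy": 0,"dz": -9,"twist": 0},
  {"fingers": 0,"dx": -1,"dy": 0,"dz": -12,"twist": 0},
  {"fingers": 0,"dx": -2,"dy": 0,"dz": -13,"twist": 0},
  {"fingers": 0,"dx": -2,"dy": 0,"dz": -13,"twist": 0},
  {"fingers": 0,"dx": -2,"dy": 0,"dz": -13,"twist": 0},
])

```text
t: 15.12
tcp_pos: [0.4383, -0.3051, 0.2066]
tcp_rot: [-3.141, 0.001, -0.067]
force: [0.0, -0.3, -0.7]
finger_gap: 0.0
```

```bash
python3 st.py 13 wrist scene
```

```text
t 15.125 tcp [ 0.4383 -0.3051  0.2066] rot [-3.1407e+00  1.2000e-03 -6.6700e-02] F [ 0.03 -0.33 -0.74] gap 3.691460100433555e-05 tip 0.011
fixture mm [-88.7   1. ] tip z 195.58993317447084
```

View pics/wrist13.png

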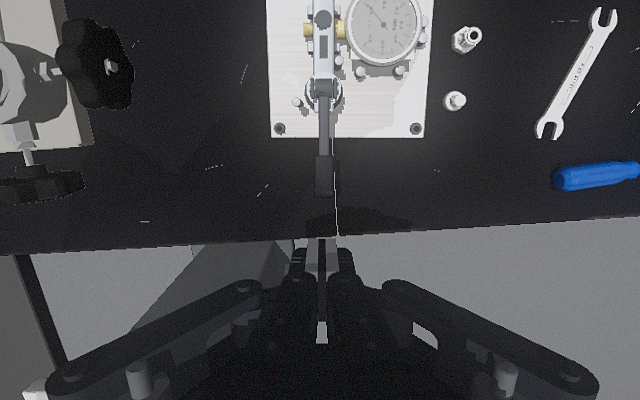

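View pics/scene13.png

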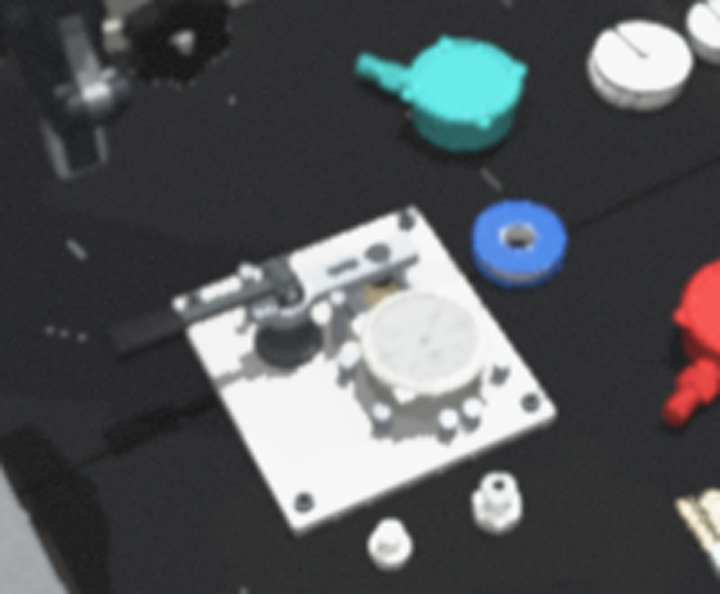

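```bash
python3 - <<'E'
from h import *
from scipy.spatial.transform import Rotation as Ro
d=pickle.load(open("wrist13.pkl","rb"))
T=np.eye(4);T[:3,:3]=Ro.from_euler("xyz",[-3.1407,.0012,-.0667]).as_matrix();T[:3,3]=[.4383,-.3051,.2066];d["T"]=T@d["T_tool_cam"]
s=pickle.load(open("scene13.pkl","rb"));g=lambda x,y:(210+x/3.6-.4,150+y/3.6-.4)
O=np.array([.5267,-.312]);A=-.067;R=np.array([[np.cos(A),-np.sin(A)],[np.sin(A),np.cos(A)]])
f=lambda P:((P[:,:2]-O)@R*1000).round(1)
P=f(onz(d,[(324,18)],.054));print("dot",P,np.arctan2(*P[0]),"gauge",f(onz(d,[(383,24)],.042)))
for a,b in(((324,195),g(117,342)),((324,155),g(188,312))):
    p,e=tri(d,a,s,b);print("lever",f(p[None]),p[2],"gap",e)
E
python3 - <<'E'
import sys;sys.path.insert(0,".")
import cv2,numpy as np
a=cv2.imread("pics/scene7.png").astype(int);b=cv2.imread("pics/scene13.png").astype(int)
for n,(x,y,w,h) in dict(gauge=(360,290,130,120),plug=(365,515,50,60),adapter=(470,470,60,75),tape=(470,195,100,100)).items():
    print(n,np.abs(a-b)[y:y+h,x:x+w].mean().round(2))
E
```

```text
dot [[57.1  0.3]] 1.5655424346818199 gauge [[ 55.7 -50.9]]
lever [[-90.8  -0. ]] 0.06563382056881123 gap 0.001198306506257988
lever [[-53.5  -0.3]] 0.06794441333220741 gap 0.002748217508000169
gauge 1.99
plug 1.1
adapter 1.12
tape 1.15
```

Strap at 1.566, lever level (−0.06 rad slope measured, within error; stop is 0.02), and the gauge and bystanders are unmoved. I hand in.

```bash
python3 -c "
from bench import r
print(r.close_job())"
```

```text
the job is handed in; nothing more can be done
None
```

The gauge is clamped and the job is handed in, at about 15.2 s of the 48 s allowed. With the fingers shut, I pushed the strap round to its stop and backed off. I then pressed the cam lever down along its arc to its stop and moved clear.

- **Strap:** it measures 1.566 rad against the 1.571 stop. At the stop the force rose from 5 to 11 N with only 0.1 mm of motion.
- **Lever:** its handle is level, with its two ends measured at 66 and 68 mm above the bench. At the stop the force rose from 7 to 17.5 N over 0.4 mm, and the fingertips were at the height expected there.
- **Gauge and bystanders:** the gauge's measured position changed by about 1.4 mm, which is within the calibration error. The adapter, plug and tape roll show no change in the scene pictures taken before and after the lever push.

Some checks were weaker or disagreed:
- I could not see the foot on the stem; its contact follows only from the lever being at its stop.
- The two-view lever slope came out at −0.06 rad against about +0.02 expected, which I put down to picking pixels by eye on blurred pictures.
- A one-view estimate of the raised lever's end from the scene camera was about 8 mm off the wrist camera's, and I relied on the wrist view.
- One move call was refused because some keys were missing; the arm did not move.

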